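# Open the push-and-turn cap of a rivet counter

### The arm

A 6-joint arm with a two-finger parallel gripper is mounted at the origin on the work surface. World frame = base frame: x ahead of the robot, y to its left, z up, the work surface at z = 0. Lengths are in mm, angles in rad, forces in N, time in s.
With the tool pointing down it reaches from about 350 to 875 mm from the base axis. Payload 4.2 kg.
Tool frame: the origin (TCP) lies at the very end of the fingers, on their centre line; the grasp point (between the pads) lies 19 mm behind it (arm.grip_point_offset is the distance from the TCP to the grasp point, in mm); z points along the fingers, y is the direction in which the jaws open and shut (so a half turn about z gives the same grasp; the last joint's range is limited). The gripper opens to 85 mm and grips with 20 to 120 N. Pads are 22 mm wide; open, the fingers measure 114 mm over their backs; the gripper's body (76 mm by 85 mm) begins 54 mm behind the grasp point. The pads swing forward as they close: fully open they stand 13 mm farther back than shut.
Start: joints at [-0.867, 0.385, 0.008, 0, -1.194, -0.259], TCP at [268.935, -564.157, 231.312] pointing down, gripper open.
Joint ranges: [-3.14, 3.14], [-1.21, 2.06], [-1.07, 1.41], [-3.16, 2.05], [-2.99, -0.16], [-3.1, 3.1]. Speed limits (rad/s): [2.79, 2.79, 3.14, 3.14, 3.14, 3.14].

### API

Orientations are given as a unit quaternion [x, y, z, w].
In Python, from bench import arm gives the robot as it stands.
- The arm moves only by the tool drive_tool, never from a script. Its argument "steps" is a list of rows, each a list of 5 numbers: the shift along the tool's x, y, z in m, then the turn about the tool's z in degrees, then the finger opening in m, from 0 to 0.0854. A call has 1 to 20 rows; each row shifts and turns the commanded pose from where the row before left it, along the tool's axes as they then stand; what a row does not reach is not made up. A row lasts 1/10 s, in which the tool goes at most 50 mm and 8.59 degrees, less where a joint would pass 70% of its speed; a pose out of reach is approached as far as the arm can. A call is refused whole if a number of a shift passes 0.05 or a number of a turn 8.59, either way. A call with a gripper value outside its range is refused whole. The fingers move at their own pace and stop on an object; the grip force is fixed at half the most. Time passes only in rows, so rows that do not move let the fingers close. It gives the time, the measured TCP pose, the force and the opening at its end, in the units of the state.
- arm.read_state(): the state, without advancing time (a new reading comes with each control period).
- arm.get_image(name): name is "side" or "top" or "wrist"; returns (picture, depth): 420x560x3 uint8, blue, green, red; 420x560 float32, mm along the optical axis (not along the pixel's ray), 0 where there is no reading.
- arm.camera_params(name): a dict with "K" (3x3 intrinsics, pixels), "dist" ([k1, k2, p1, p2, k3] as OpenCV has them; the pictures are not rectified), "world_to_cam" (4x4, takes a point from world to camera coordinates); the wrist camera has in their place "mount" (4x4, takes a point from camera to tool coordinates, whose origin is the TCP and whose axes are the flange's). Camera axes: x right, y up, looking along -z (the intrinsics and any distortion apply to the point x, -y, -z); pixel columns grow to the right and rows downward; lengths in mm; the calibration is good to about 2 mm. A picture is of the moment at which its call begins: read the wrist's pose just before it. camera_params takes no time and is no camera call.
- arm.job_done(): hands the job in, once; it reports no verdict.
The state is a dict: "clock": time; "joints": joint angles; "joint_vel": joint speeds; "joint_efforts": joint torques, N m; "position": TCP position; "ee_rot": TCP orientation; "contact_force": force on the tool from outside, world axes, zero at the start; "wrist_torque": the same for the moment, N m; "gripper_width": finger opening in mm.
Only numpy, scipy, OpenCV 4.12 (cv2) and the standard library are available. Lean on these libraries where they do the work, as an engineer would, in place of code of your own. Each camera call takes 0.05 s, during which the arm holds its last target.

### The job

Open the parts counter for the next batch: take the push-and-turn safety cap off its filling neck (press it down firmly but never with brute force, keep it pressed and turn it anticlockwise, then lift it off). Set the cap down gently, upright with its open side down, on the round cork pad, well inside the edge, let go, and leave the other things on the bench where they are.

Things in the scene. Friction and masses are not known exactly. Their poses are not given: they have to be found in the camera images.
- counter: Grey box-shaped parts counter, 150 (x) x 220 (y) x 70 mm high, fixed to the bench, with a glass window and a black push button on one half of its top (local y = -55 mm; nothing there is over 8 mm high) and the filling neck on the other half. Origin: centre of its underside; z up. At yaw 0 its long side lies along world y.
- neck (a point): Centre of the top of the counter's aluminium filling neck, a 24 mm tube that stands 20 mm above the counter's top at local (0, 50) mm. A sprung rubber seal in the neck pushes the cap up with about 8 N.
- tab (a point): One of the neck's two outward tabs, on the counter's +x side of the neck (the other is opposite, on -x): out to radius 18.5 mm, 5 mm thick, about 40 degrees wide. The tabs hold the cap's lugs down.
- cap: White INNER cap of the two-shell safety cap (110-140 g in all), mostly hidden in the grey shell. Origin: centre of its lower rim (48 mm across), on which it stands when set down; 4 mm above the counter's top while closed. z up, x through the lugs. 2.5 mm sideways play on the neck. Not reported while held.
- lug (a point): One of the inner cap's two lugs (on its +x and -x), hidden under the tabs. Closed, cap x is 0.05 to 0.17 rad anticlockwise (seen from above) of counter x; the lugs are free of the tabs from 0.75 to 2.3 rad. A stop blocks turning clockwise.
- cap_top (a point): Centre of the flat top of the grey ribbed OUTER shell, 47 mm above the cap's origin and 121 mm above the bench when closed. Pressing the shell down works against a spring (4 N at first, 0.4 N more per mm); at about 8 to 10 N the whole cap also sinks 2 mm on the seal. Pressing or pulling with over 25 N can break the neck (55 N in all its contacts).
- shell_edge (a point): Centre of the shell's lower edge, 32 mm below its top, 19 mm above the counter's top unless pressed. The side wall above it, 54 mm across (55 over the ribs), is the place to grip from above. Not pressed, or pressed lightly, the shell only ratchets round on the inner cap.
- pad: Round cork pad, 100 mm across, 6 mm thick, fixed on the bench. Origin: centre of its underside. The cap goes here.
- bowl: Smoked glass bowl of rivets, 110 mm across, 45 mm high, loose. Origin: centre of its underside. Leave alone.
- scoop: Yellow plastic scoop, 150 mm long, 32 mm high, loose, handle to its -x. Origin: on its underside between the tray and the handle. Leave alone.
- fan: Folded-out steel rivet spacing fan lying flat, 200 mm along its y, 58 mm wide, 6 mm thick, loose. Origin: centre of its underside. Leave alone.
- case: Grey countersink bit case, 85 x 125 x 33 mm, loose. Origin: centre of its underside. Leave alone.
- dogs (a point): Inside the shell, level with the tips of its 4 hidden dogs. Pressed, the shell goes hard after 5.5 to 13.5 mm of spring travel, differing unseen from cap to cap, with the dogs between the inner cap's 8 teeth (45 degrees apart), or 4 mm sooner if they land on the teeth; they then drop in on turning. Press till hard, keep 12 to 20 N on while turning: it may take 1.5 rad.
Things that resemble listed ones, but are neither listed nor needed, are in the scene too. Of the things that look like the cap, the smallest one is meant.

How it is judged:
By the outcome, as a careful person would: the job done as asked, in the order asked, and still so for the second after the job is handed in, with the robot touching nothing.
It also fails if it takes over 51 s, if anything falls off the work surface, if the arm or the gripper's body presses on something with over 40 N, if the wrist force passes 120 N, or if a joint passes its speed limit or range.

## Working session

There is one attempt and no reset: what is moved stays moved. The work goes in short steps, Python scripts to look and compute and a tool call to move; the robot and the scene stay as the last step left them, time stands still between calls to the robot, and variables do not carry over. Pictures are saved under pics/ and viewed, and the job is handed in when it is done.

Besides the shell and the picture viewer there is one more tool, called after "Emit:" in YAML: its name, and indented under it one key for each argument. drive_tool: Moves the arm, as the interface text tells. Its arguments: {"type":"object","properties":{"steps":{"type":"array"}},"required":["steps"]}

```bash
mkdir -p pics; ls; cat > h.py <<'E'
import numpy as np, cv2
from bench import arm
def grab(n,tag):
    s=arm.read_state(); im,d=arm.get_image(n)
    cv2.imwrite(f'pics/{tag}.png',im); np.savez(f'pics/{tag}.npz',im=im,d=d,pos=s['position'],rot=s['ee_rot'])
    return im,d,s
E
python3 - <<'E'
from h import *
for n in ['top','side']:
    grab(n,n+'0')
    p=arm.camera_params(n); print(n,p)
print(arm.camera_params('wrist')); print(arm.read_state())
E
```

```text
pics
top {'K': array([[382.61759634,   0.        , 287.71481641],
       [  0.        , 382.61759634, 212.84789972],
       [  0.        ,   0.        ,   1.        ]]), 'dist': array([-0.02553349,  0.        ,  0.        ,  0.        ,  0.        ]), 'world_to_cam': array([[ 2.40560349e-02, -9.99063354e-01,  3.59683568e-02,
         3.59053985e+01],
       [ 9.88940342e-01,  2.90484778e-02,  1.45441349e-01,
        -5.68304657e+02],
       [-1.46349948e-01,  3.20718169e-02,  9.88712846e-01,
        -7.95103950e+02],
       [ 0.00000000e+00,  0.00000000e+00,  0.00000000e+00,
         1.00000000e+00]])}
side {'K': array([[501.12280175,   0.        , 280.31096537],
       [  0.        , 501.12280175, 205.43418724],
       [  0.        ,   0.        ,   1.        ]]), 'dist': array([-0.18769484,  0.        ,  0.        ,  0.        ,  0.        ]), 'world_to_cam': array([[-7.65099324e-01, -6.43724870e-01, -1.55343502e-02,
         4.61486189e+02],
       [ 3.90364893e-01, -4.82884380e-01,  7.83860910e-01,
        -2.91695799e+02],
       [-5.12092058e-01,  5.93667387e-01,  6.20742103e-0
[... 708 characters left out ...]
}
{'clock': 0.1, 'joints': array([-8.67407059e-01,  3.85484685e-01,  6.76328435e-03, -3.90317551e-04,
       -1.19402834e+00, -2.58627519e-01]), 'joint_vel': array([ 0.00013364, -0.00466772,  0.00246193,  0.00157758, -0.00178935,
       -0.00038281]), 'joint_efforts': array([-2.79477426e-04, -3.93320560e+01,  1.88929421e+01,  4.19794455e+00,
       -2.60881628e-03, -1.24460527e-06]), 'position': array([ 268.69555679, -563.71407832,  230.3348949 ]), 'ee_rot': array([-2.20482175e-01,  9.75390498e-01,  9.49807551e-04, -2.91080015e-04]), 'contact_force': array([0.12158434, 0.30602365, 0.12147431]), 'wrist_torque': array([-0.0180798 ,  0.06984817,  0.04863723]), 'gripper_width': 85.2662092614065}
```

View pics/top0.png

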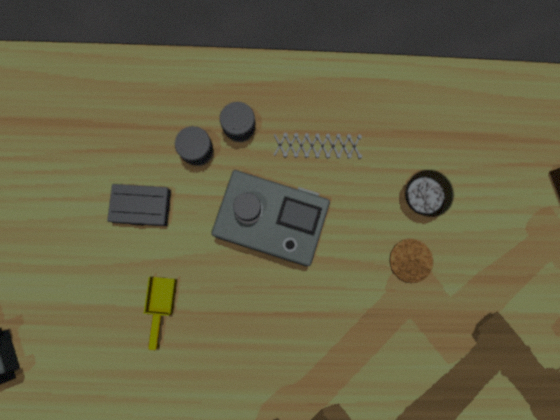

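View pics/side0.png

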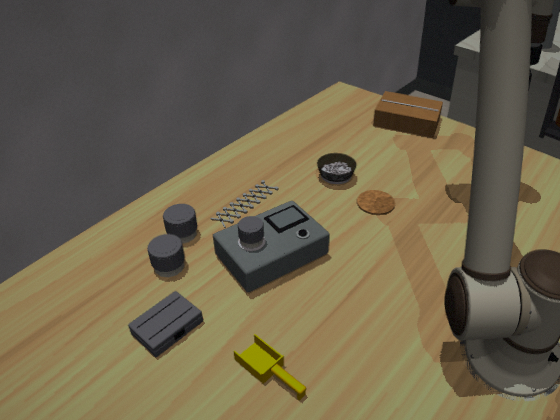

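```bash
cat >> h.py <<'E'
def ray(n,uv,pos=None,rot=None):
    from scipy.spatial.transform import Rotation as R
    p=arm.camera_params(n)
    u=cv2.undistortPoints(np.array(uv,float).reshape(-1,1,2),p['K'],p['dist']).reshape(-1,2)
    d=np.c_[u[:,0],-u[:,1],-np.ones(len(u))]
    if n=='wrist':
        T=np.eye(4);T[:3,:3]=R.from_quat(rot).as_matrix();T[:3,3]=pos;C=T@p['mount']
    else: C=np.linalg.inv(p['world_to_cam'])
    return C[:3,3],d@C[:3,:3].T
def onz(n,uv,z,pos=None,rot=None):
    o,d=ray(n,uv,pos,rot); return o+d*((z-o[2])/d[:,2])[:,None]
E
python3 - <<'E'
from h import *
f=np.load('pics/top0.npz'); im,d=f['im'],f['d']
# world map from depth
v,u=np.mgrid[:420,:560]; uv=np.c_[u.ravel(),v.ravel()]
o,r=ray('top',uv); X=(o+r*d.ravel()[:,None]).reshape(420,560,3)
np.save('pics/X.npy',X)
for p in [(247,208),(238,120),(193,145),(411,260),(270,230),(140,205),(428,195),(160,295),(350,330)]:
    print(p,X[p[1],p[0]].round(1))
Z=X[:,:,2]
def blobs(m,tag):
    n,l,s,c=cv2.connectedComponentsWithStats(m.astype(np.uint8))
    for i in range(1,n):
        if s[i,4]>60:
            P=X[l==i]; (cx,cy),r=cv2.minEnclosingCircle(P[:,:2].astype(np.float32))
            rc=cv2.minAreaRect(P[:,:2].astype(np.float32))
            print(tag,s[i],'px',c[i].round(1),'med',np.median(P,0).round(1),'circ',round(cx,1),round(cy,1),round(r,1),'rect',rc)
blobs((Z>110)&(Z<130),'captop'); blobs((Z>60)&(Z<82),'counter'); blobs((Z>20)&(Z<60),'mid')
hsv=cv2.cvtColor(im,cv2.COLOR_BGR2HSV); print(hsv[260,411],hsv[280,500])
b,g,r_=[im[...,i].astype(int) for i in range(3)]
blobs((hsv[...,0]<14)&(hsv[...,1]>100)&(r_>70)&(Z<20),'pad')
print(im[260,411],im[300,450],im[208,247],im[120,238])
E
```

```text
(247, 208) [562.4 134.  122.1]
(238, 120) [765.7 165.8  66.2]
(193, 145) [704.8 259.6  68.2]
(411, 260) [ 472.3 -231.9    7.7]
(270, 230) [525.4  88.2  71. ]
(140, 205) [576.2 374.9  32.9]
(428, 195) [ 618.3 -265.1   33.4]
(160, 295) [382.1 326.    3.8]
(350, 330) [315.4 -94.3   1. ]
captop [233 192  28  28 615] px [246.3 205.5] med [567.6 135.5 121.6] circ 568.2 135.9 27.6 rect ((568.1332397460938, 135.4642333984375), (53.90707778930664, 53.469696044921875), 2.1113524436950684)
counter [219 102  36  34 912] px [236.2 118.1] med [769.5 169.7  66.7] circ 771.4 169.9 39.1 rect ((771.2635498046875, 169.84986877441406), (77.09163665771484, 74.36344909667969), 79.08792877197266)
counter [175 126  35  34 920] px [192.  142.9] med [710.2 262.4  66.7] circ 711.6 263.2 38.4 rect ((710.7325439453125, 262.9037780761719), (74.21479034423828, 74.94441986083984), 23.68812370300293)
counter [ 211  170  119   96 6643] px [272.8 218.3] med [545.8  78.5  70.9] circ 553.7 87.6 129.4 rect ((554.7539672851562, 87.99610900878906), (220.28790283203125, 150.3876190185547), 73.95059204101562)
mid [222 120  3
[... 537 characters left out ...]
08.04134368896484), 1.9015395641326904)
mid [ 107  184   63   41 2266] px [138.1 204. ] med [578.1 379.1  33.4] circ 579.5 380.4 74.4 rect ((578.4934692382812, 381.0547180175781), (127.86270904541016, 87.98954772949219), 88.09485626220703)
mid [143 277  33  73 561] px [155.9 318.1] med [334.1 325.4  29.1] circ 348.0 321.4 76.8 rect ((346.0169982910156, 323.4174499511719), (57.2699089050293, 148.544921875), 86.23098754882812)
mid [  0 327  16  55 476] px [  5.4 358.7] med [243.2 625.7  36.3] circ 258.8 625.3 55.0 rect ((256.2584228515625, 631.2752685546875), (109.97761535644531, 17.188297271728516), 23.203506469726562)
[ 15 158  97] [ 18 121 116]
[37 66 97] [ 74 113 120] [85 86 84] [81 79 76]
```

```bash
python3 - <<'E'
from h import *
f=np.load('pics/top0.npz'); im=f['im'];X=np.load('pics/X.npy')
hsv=cv2.cvtColor(im,cv2.COLOR_BGR2HSV)
m=np.zeros((420,560),np.uint8); m[225:300,370:450]=((hsv[...,0]<17)&(hsv[...,1]>135))[225:300,370:450]
m=cv2.morphologyEx(m,cv2.MORPH_OPEN,np.ones((3,3)));m=cv2.morphologyEx(m,cv2.MORPH_CLOSE,np.ones((7,7)))
c=max(cv2.findContours(m,0,2)[0],key=cv2.contourArea); e=cv2.fitEllipse(c); print(e,cv2.contourArea(c))
print(onz('top',[e[0]],6))
z=X[225:300,370:450,2]; mm=(z>4.5); P=X[225:300,370:450][mm]; print(mm.sum(),np.median(P,0))
o=cv2.resize(im[215:310,360:460],None,fx=5,fy=5); cv2.drawContours(o,[(c-[360,215])*5],-1,(0,0,255),1)
cv2.imwrite('pics/pad.png',o)
# side view
im2=np.load('pics/side0.npz')['im']; cap=im2[185:265,350:410]
h2=cv2.cvtColor(im2,cv2.COLOR_BGR2HSV); m=np.zeros((420,560),np.uint8); m[180:225,345:405]=((h2[...,0]<16)&(h2[...,1]>125))[180:225,345:405]
m=cv2.morphologyEx(m,cv2.MORPH_CLOSE,np.ones((5,5)));c=max(cv2.findContours(m,0,2)[0],key=cv2.contourArea); e=cv2.fitEllipse(c); print(e); print(onz('side',[e[0]],6))
E
```

```text
((411.53570556640625, 261.2344970703125), (34.43095397949219, 39.30641174316406), 139.6375274658203) 979.5
[[ 469.63486337 -233.7277278     6.        ]]
1482 [ 470.55579207 -232.1772132     6.95313206]
((375.70220947265625, 201.99192810058594), (22.901247024536133, 37.032772064208984), 97.83258819580078)
[[ 472.37724289 -231.04473899    6.        ]]
```

View pics/pad.png

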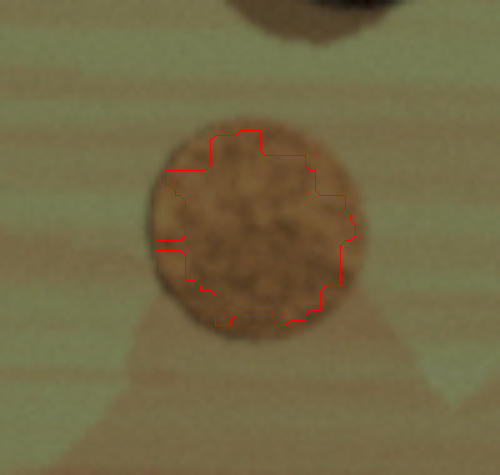

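Emit:
drive_tool:
  steps:
    - [-0.0286, 0.0251, 0, 0, 0.0854]
    - [-0.0286, 0.0251, 0, 0, 0.0854]
    - [-0.0286, 0.0251, 0, 0, 0.0854]
    - [-0.0286, 0.0251, 0, 0, 0.0854]
    - [-0.0286, 0.0251, 0, 0, 0.0854]
    - [-0.0286, 0.0251, 0, 0, 0.0854]
    - [-0.0286, 0.0251, 0, 0, 0.0854]
    - [-0.0286, 0.0251, 0, 0, 0.0854]
    - [-0.0286, 0.0251, 0, 0, 0.0854]
    - [-0.0286, 0.0251, 0, 0, 0.0854]
    - [-0.0286, 0.0251, 0, 0, 0.0854]
    - [-0.0286, 0.0251, 0, 0, 0.0854]
    - [-0.0286, 0.0251, 0, 0, 0.0854]
    - [-0.0286, 0.0251, 0, 0, 0.0854]
    - [-0.0286, 0.0251, 0, 0, 0.0854]
    - [-0.0286, 0.0251, 0, 0, 0.0854]
    - [-0.0286, 0.0251, 0, 0, 0.0854]
    - [-0.0286, 0.0251, 0, 0, 0.0854]
    - [-0.0286, 0.0251, 0, 0, 0.0854]
    - [-0.0286, 0.0251, 0, 0, 0.0854]

```text
clock: 2.1
position: [569.4, 136.6, 230.8]
ee_rot: [-0.221, 0.975, -0.0, -0.001]
contact_force: [0.1, -0.4, 0.1]
gripper_width: 85.2
```

```bash
python3 - <<'E'
from h import *
im,d,s=grab('wrist','w1'); print(s['position'],s['ee_rot'],s['joints'],s['contact_force'])
v,u=np.mgrid[:420,:560]; uv=np.c_[u.ravel(),v.ravel()]
o,r=ray('wrist',uv,s['position'],s['ee_rot']); X=(o+r*d.ravel()[:,None]).reshape(420,560,3)
Z=X[...,2]; m=((Z>112)&(Z<130)&(d>0)).astype(np.uint8)
n,l,st,c=cv2.connectedComponentsWithStats(m)
for i in range(1,n):
    if st[i,4]>300:
        P=X[l==i]; print(st[i],np.median(P,0),cv2.minEnclosingCircle(P[:,:2].astype(np.float32)))
E
```

```text
[569.35622875 136.59044966 230.83437598] [-2.20662298e-01  9.75350138e-01 -5.20460339e-05 -5.05234471e-04] [ 5.11784909e-01  3.18570960e-01 -9.24082886e-02 -2.05525208e-04
 -1.16081526e+00 -1.63751225e+00] [ 0.10304601 -0.43821804  0.10219309]
[ 239  173   71   70 3815] [566.1154192  133.69326826 120.98481398] ((567.91650390625, 134.99087524414062), 28.01453971862793)
```

View pics/w1.png

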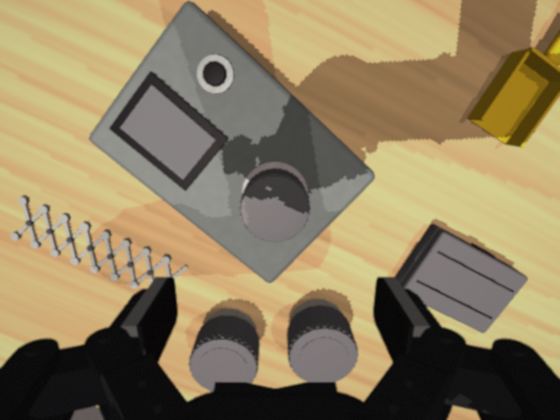

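Emit:
drive_tool:
  steps:
    - [0.0018, -0.0006, 0.017, 0, 0.0854]
    - [0, 0, 0.017, 0, 0.0854]
    - [0, 0, 0.017, 0, 0.0854]
    - [0, 0, 0.017, 0, 0.0854]
    - [0, 0, 0.017, 0, 0.0854]
    - [0, 0, 0.017, 0, 0.0854]
    - [0, 0, 0.017, 0, 0.0854]
    - [0, 0, 0.017, 0, 0.0854]
    - [0, 0, 0, 0, 0.0854]
    - [0, 0, 0, 0, 0.0854]

```text
clock: 3.15
position: [567.9, 133.6, 95.3]
ee_rot: [-0.221, 0.975, -0.0, -0.0]
contact_force: [-1.0, -0.6, -0.1]
gripper_width: 85.7
```

```bash
python3 - <<'E'
from h import *
grab('wrist','w2');grab('side','s2')
E
```

```text
(no output)
```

View pics/w2.png

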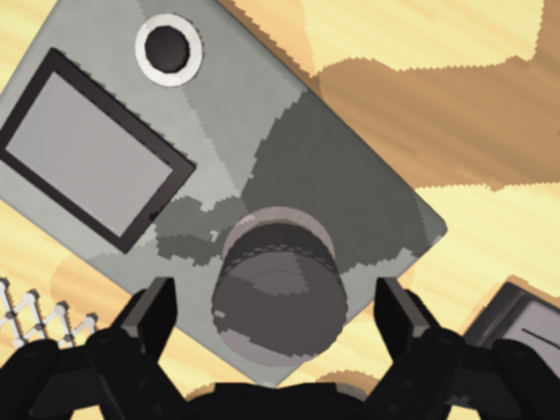

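View pics/s2.png

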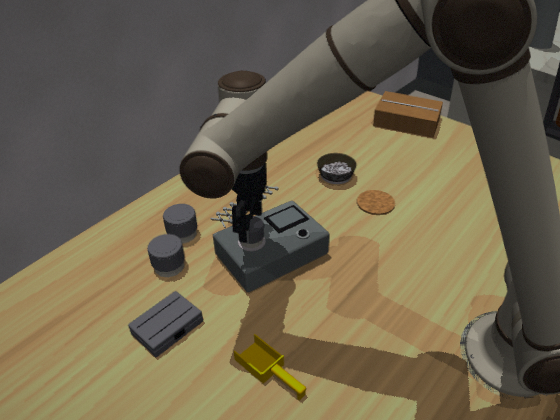

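Emit:
drive_tool:
  steps:
    - [-0.0007, 0.0015, 0.005, 0, 0.0854]
    - [0, 0, 0, 0, 0.0854]
    - [0, 0, 0, 0, 0]
    - [0, 0, 0, 0, 0]
    - [0, 0, 0, 0, 0]
    - [0, 0, 0, 0, 0]
    - [0, 0, 0, 0, 0]
    - [0, 0, 0, 0, 0]
    - [0, 0, 0, 0, 0]
    - [0, 0, 0, 0, 0]

```text
clock: 4.25
position: [568.0, 135.5, 90.5]
ee_rot: [-0.221, 0.975, -0.0, 0.0]
contact_force: [-0.9, -0.5, 3.3]
gripper_width: 52.8
```

Emit:
drive_tool:
  steps:
    - [0, 0, 0.001, 0, 0]
    - [0, 0, 0.001, 0, 0]
    - [0, 0, 0, 0, 0]

```text
clock: 4.55
position: [568.1, 135.4, 88.3]
ee_rot: [-0.221, 0.975, -0.0, 0.0]
contact_force: [-1.0, -0.8, 4.9]
gripper_width: 52.9
```

Emit:
drive_tool:
  steps:
    - [0, 0, 0.001, 0, 0]
    - [0, 0, 0.001, 0, 0]
    - [0, 0, 0, 0, 0]

```text
clock: 4.85
position: [568.0, 135.4, 86.4]
ee_rot: [-0.221, 0.975, -0.0, 0.0]
contact_force: [-1.5, -0.2, 5.7]
gripper_width: 53.2
```

Emit:
drive_tool:
  steps:
    - [0, 0, 0.001, 0, 0]
    - [0, 0, 0.0005, 0, 0]
    - [0, 0, 0, 0, 0]

```text
clock: 5.15
position: [568.1, 135.5, 85.3]
ee_rot: [-0.221, 0.975, -0.0, 0.0]
contact_force: [-1.8, -1.2, 6.9]
gripper_width: 52.7
```

Emit:
drive_tool:
  steps:
    - [0, 0, 0.001, 0, 0]
    - [0, 0, 0.0005, 0, 0]
    - [0, 0, 0, 0, 0]

```text
clock: 5.45
position: [568.1, 135.4, 84.1]
ee_rot: [-0.221, 0.975, -0.0, 0.0]
contact_force: [-2.2, 0.1, 7.9]
gripper_width: 52.6
```

Emit:
drive_tool:
  steps:
    - [0, 0, 0.001, 0, 0]
    - [0, 0, 0.0005, 0, 0]
    - [0, 0, 0, 0, 0]

```text
clock: 5.75
position: [568.1, 135.5, 83.9]
ee_rot: [-0.221, 0.975, -0.0, 0.0]
contact_force: [-4.1, -1.6, 14.5]
gripper_width: 53.1
```

Emit:
drive_tool:
  steps:
    - [0, 0, 0.0003, -4, 0]
    - [0, 0, 0, -4, 0]
    - [0, 0, 0, 0, 0]

```text
clock: 6.05
position: [568.8, 135.7, 83.9]
ee_rot: [-0.289, 0.957, -0.0, 0.001]
contact_force: [-3.6, -0.9, 13.8]
gripper_width: 52.9
```

```bash
cat > st.py <<'E'
from h import *
from scipy.spatial.transform import Rotation as R
s=arm.read_state(); M=R.from_quat(s['ee_rot']).as_matrix()
print('yaw y',np.degrees(np.arctan2(M[1,1],M[0,1])).round(1),'pos',s['position'].round(1),'F',s['contact_force'].round(1),'T',s['wrist_torque'].round(2),'j6',s['joints'][5].round(2),'z axis',M[:,2].round(4))
E
python3 st.py
```

```text
yaw y 123.6 pos [568.8 135.7  83.9] F [-3.6 -0.9 13.8] T [-0.22  1.1  -0.04] j6 -1.5 z axis [ 2.8e-03  4.0e-04 -1.0e+00]
```

Emit:
drive_tool:
  steps:
    - [0, 0, 0.0003, -5, 0]
    - [0, 0, 0, -5, 0]
    - [0, 0, 0, 0, 0]

```text
clock: 6.35
position: [569.5, 136.1, 83.9]
ee_rot: [-0.372, 0.928, -0.0, 0.002]
contact_force: [-2.0, 0.1, 14.2]
gripper_width: 52.9
```

```bash
python3 st.py
```

```text
yaw y 133.6 pos [569.5 136.1  83.9] F [-2.   0.1 14.2] T [-0.13  0.87  0.02] j6 -1.32 z axis [ 0.0044  0.0011 -1.    ]
```

Emit:
drive_tool:
  steps:
    - [0, 0, 0.0003, -5, 0]
    - [0, 0, 0, -5, 0]
    - [0, 0, 0, 0, 0]

```text
clock: 6.65
position: [570.0, 136.4, 83.8]
ee_rot: [-0.451, 0.892, -0.0, 0.003]
contact_force: [-1.9, 0.8, 15.5]
gripper_width: 52.8
```

```bash
python3 st.py
```

```text
yaw y 143.6 pos [570.  136.4  83.8] F [-1.9  0.8 15.5] T [ 0.06  0.74 -0.02] j6 -1.15 z axis [ 0.0056  0.0018 -1.    ]
```

Emit:
drive_tool:
  steps:
    - [0, 0, 0, -5, 0]
    - [0, 0, 0, -5, 0]
    - [0, 0, 0, 0, 0]

```text
clock: 6.95
position: [570.2, 136.8, 83.9]
ee_rot: [-0.527, 0.85, -0.001, 0.003]
contact_force: [-1.8, 0.8, 13.7]
gripper_width: 52.7
```

```bash
python3 st.py
```

```text
yaw y 153.7 pos [570.2 136.8  83.9] F [-1.8  0.8 13.7] T [ 0.39  0.74 -0.02] j6 -0.97 z axis [ 0.0061  0.0023 -1.    ]
```

Emit:
drive_tool:
  steps:
    - [0, 0, 0.0003, -5, 0]
    - [0, 0, 0, -5, 0]
    - [0, 0, 0, 0, 0]

```text
clock: 7.25
position: [570.1, 136.8, 82.1]
ee_rot: [-0.599, 0.801, -0.001, 0.003]
contact_force: [1.1, 1.5, 6.3]
gripper_width: 53.2
```

```bash
python3 st.py
```

```text
yaw y 163.6 pos [570.1 136.8  82.1] F [1.1 1.5 6.3] T [ 0.41 -0.25 -0.03] j6 -0.8 z axis [ 0.0057  0.0025 -1.    ]
```

Emit:
drive_tool:
  steps:
    - [0, 0, 0.001, 0, 0]
    - [0, 0, 0.001, 0, 0]
    - [0, 0, 0, 0, 0]

```text
clock: 7.55
position: [570.1, 136.8, 80.3]
ee_rot: [-0.599, 0.801, -0.001, 0.003]
contact_force: [0.6, 0.6, 9.0]
gripper_width: 53.0
```

Emit:
drive_tool:
  steps:
    - [0, 0, 0.001, 0, 0]
    - [0, 0, 0, 0, 0]

```text
clock: 7.75
position: [570.1, 136.8, 80.1]
ee_rot: [-0.599, 0.801, -0.001, 0.003]
contact_force: [-1.5, 0.6, 12.9]
gripper_width: 53.1
```

Emit:
drive_tool:
  steps:
    - [0, 0, 0.001, 0, 0]
    - [0, 0, 0, 0, 0]

```text
clock: 7.95
position: [570.2, 136.8, 79.9]
ee_rot: [-0.599, 0.801, -0.001, 0.003]
contact_force: [-2.9, 1.1, 17.2]
gripper_width: 52.7
```

Emit:
drive_tool:
  steps:
    - [0, 0, 0, -5, 0]
    - [0, 0, 0, -5, 0]
    - [0, 0, 0, -5, 0]
    - [0, 0, 0, 0, 0]

```text
clock: 8.35
position: [570.0, 137.1, 79.9]
ee_rot: [-0.699, 0.715, -0.001, 0.003]
contact_force: [-4.6, 2.5, 16.3]
gripper_width: 52.7
```

```bash
python3 st.py
```

```text
yaw y 178.7 pos [570.  137.1  79.9] F [-4.6  2.5 16.3] T [0.68 1.17 0.  ] j6 -0.54 z axis [ 0.006   0.0026 -1.    ]
```

Emit:
drive_tool:
  steps:
    - [-0.0004, 0.0008, 0, -5, 0]
    - [0, 0, 0, -5, 0]
    - [0, 0, 0, -5, 0]
    - [0, 0, 0, -5, 0]
    - [0, 0, 0, 0, 0]

```text
clock: 8.85
position: [569.4, 137.5, 79.9]
ee_rot: [0.812, -0.583, 0.002, -0.003]
contact_force: [-3.3, 2.4, 15.9]
gripper_width: 53.0
```

```bash
python3 st.py
```

```text
yaw y -161.3 pos [569.4 137.5  79.9] F [-3.3  2.4 15.9] T [ 0.54  1.02 -0.02] j6 -0.19 z axis [ 0.0064  0.0026 -1.    ]
```

Emit:
drive_tool:
  steps:
    - [0, 0, 0, -6, 0]
    - [0, 0, 0, -6, 0]
    - [0, 0, 0, -6, 0]
    - [0, 0, 0, -6, 0]
    - [0, 0, 0, -6, 0]
    - [0, 0, 0, -6, 0]
    - [0, 0, 0, 0, 0]

```text
clock: 9.55
position: [569.6, 137.6, 79.9]
ee_rot: [0.953, -0.303, 0.003, -0.002]
contact_force: [-3.7, 3.1, 15.3]
gripper_width: 53.2
```

```bash
python3 st.py; python3 -c "
from h import *
grab('side','s3')
im=cv2.imread('pics/s3.png')[150:300,180:350];cv2.imwrite('pics/s3c.png',cv2.resize(im,None,fx=4,fy=4))"
```

```text
yaw y -125.3 pos [569.6 137.6  79.9] F [-3.7  3.1 15.3] T [ 0.63  0.93 -0.  ] j6 0.44 z axis [ 0.0067  0.0028 -1.    ]
```

View pics/s3c.png

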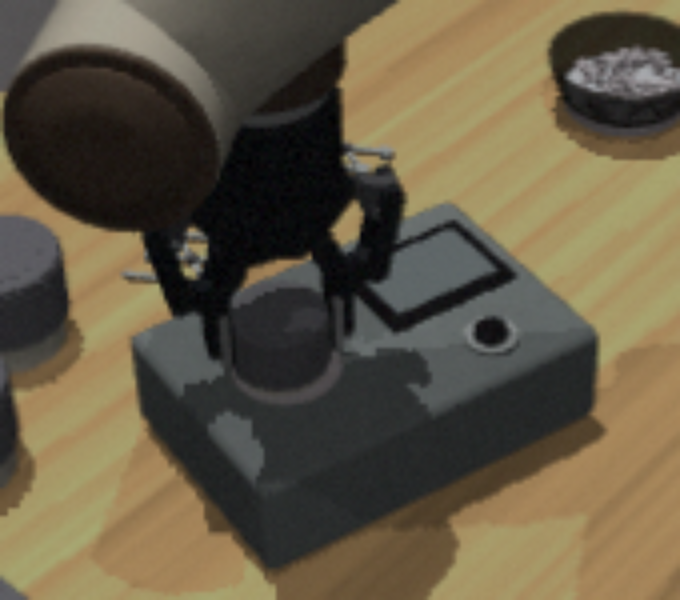

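Emit:
drive_tool:
  steps:
    - [0, 0, -0.002, 0, 0]
    - [0, 0, -0.002, 0, 0]
    - [0, 0, -0.002, 0, 0]
    - [0, 0, -0.002, 0, 0]
    - [0, 0, 0, 0, 0]

```text
clock: 10.1
position: [569.5, 137.7, 86.2]
ee_rot: [0.953, -0.304, 0.002, -0.002]
contact_force: [0.7, 3.0, 4.8]
gripper_width: 52.7
```

Emit:
drive_tool:
  steps:
    - [0, 0, -0.002, 0, 0]
    - [0, 0, -0.002, 0, 0]
    - [0, 0, 0, 0, 0]

```text
clock: 10.4
position: [569.5, 137.6, 89.9]
ee_rot: [0.952, -0.305, 0.002, -0.002]
contact_force: [2.1, 2.8, 5.5]
gripper_width: 52.9
```

Emit:
drive_tool:
  steps:
    - [0, 0, -0.001, 0, 0]
    - [0, 0, -0.001, 0, 0]
    - [0, 0, 0, 0, 0]

```text
clock: 10.7
position: [567.9, 136.3, 91.0]
ee_rot: [0.952, -0.305, 0.001, -0.001]
contact_force: [3.0, 2.2, 3.6]
gripper_width: 52.9
```

Emit:
drive_tool:
  steps:
    - [0, 0, -0.001, 0, 0]
    - [0, 0, -0.001, 0, 0]
    - [0, 0, 0, 0, 0]

```text
clock: 11.0
position: [566.7, 135.5, 92.3]
ee_rot: [0.952, -0.305, -0.0, 0.0]
contact_force: [2.0, 1.6, 3.7]
gripper_width: 52.8
```

Emit:
drive_tool:
  steps:
    - [0, 0, -0.001, 0, 0]
    - [0, 0, -0.001, 0, 0]
    - [0, 0, 0, 0, 0]

```text
clock: 11.3
position: [565.2, 134.9, 93.2]
ee_rot: [0.952, -0.305, -0.002, 0.002]
contact_force: [-0.3, -0.1, -1.8]
gripper_width: 52.6
```

Emit:
drive_tool:
  steps:
    - [0, 0, -0.001, 0, 0]
    - [0, 0, -0.001, 0, 0]
    - [0, 0, 0, 0, 0]

```text
clock: 11.6
position: [566.9, 135.8, 96.5]
ee_rot: [0.952, -0.305, -0.0, 0.0]
contact_force: [0.4, -0.2, -1.5]
gripper_width: 52.5
```

Emit:
drive_tool:
  steps:
    - [0, 0, -0.002, 0, 0]
    - [0, 0, -0.002, 0, 0]
    - [0, 0, -0.002, 0, 0]
    - [0, 0, 0, 0, 0]

```text
clock: 12.0
position: [567.4, 136.0, 103.1]
ee_rot: [0.952, -0.305, 0.0, -0.0]
contact_force: [0.9, 1.0, -0.9]
gripper_width: 52.8
```

Emit:
drive_tool:
  steps:
    - [0, 0, -0.004, 0, 0]
    - [0, 0, -0.008, 0, 0]
    - [0, 0, -0.012, 0, 0]
    - [0, 0, -0.02, 0, 0]
    - [0, 0, -0.02, 0, 0]
    - [0, 0, -0.02, 0, 0]
    - [0, 0, 0, 0, 0]

```text
clock: 12.7
position: [569.2, 136.6, 191.0]
ee_rot: [0.952, -0.305, 0.003, -0.003]
contact_force: [-0.3, -0.2, -1.0]
gripper_width: 53.2
```

```bash
python3 st.py; python3 -c "
from h import *
grab('side','s4')
im=cv2.imread('pics/s4.png')[110:300,180:390];cv2.imwrite('pics/s4c.png',cv2.resize(im,None,fx=3,fy=3))"
```

```text
yaw y -125.5 pos [569.2 136.6 191. ] F [-0.3 -0.2 -1. ] T [ 0.04 -0.08  0.03] j6 0.44 z axis [ 0.0078  0.0031 -1.    ]
```

View pics/s4c.png

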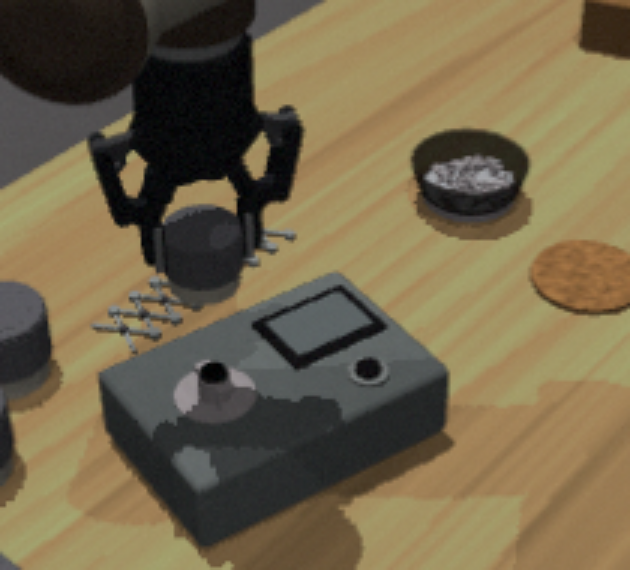

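Emit:
drive_tool:
  steps:
    - [0.0046, 0.0125, 0, 0, 0]
    - [0.0096, 0.0255, 0, 0, 0]
    - [0.0096, 0.0255, 0, 0, 0]
    - [0.0096, 0.0255, 0, 0, 0]
    - [0.0096, 0.0255, 0, 0, 0]
    - [0.0096, 0.0255, 0, 0, 0]
    - [0.0096, 0.0255, 0, 0, 0]
    - [0.0096, 0.0255, 0, 0, 0]
    - [0.0096, 0.0255, 0, 0, 0]
    - [0.0096, 0.0255, 0, 0, 0]
    - [0.0096, 0.0255, 0, 0, 0]
    - [0.0096, 0.0255, 0, 0, 0]
    - [0.0096, 0.0255, 0, 0, 0]
    - [0.0096, 0.0255, 0, 0, 0]
    - [0.0045, 0.0125, 0, 0, 0]
    - [0, 0, 0, 0, 0]
    - [0, 0, 0, 0, 0]

```text
clock: 14.45
position: [468.4, -232.0, 186.0]
ee_rot: [0.952, -0.305, -0.001, -0.0]
contact_force: [0.1, 0.0, -1.4]
gripper_width: 52.7
```

```bash
python3 st.py; python3 -c "
from h import *
grab('side','s5')
im=cv2.imread('pics/s5.png')[70:270,260:500];cv2.imwrite('pics/s5c.png',cv2.resize(im,None,fx=3,fy=3))"
```

```text
yaw y -125.6 pos [ 468.4 -232.   186. ] F [ 0.1  0.  -1.4] T [-0.01 -0.02  0.01] j6 1.1 z axis [-1.3e-03  5.0e-04 -1.0e+00]
```

View pics/s5c.png

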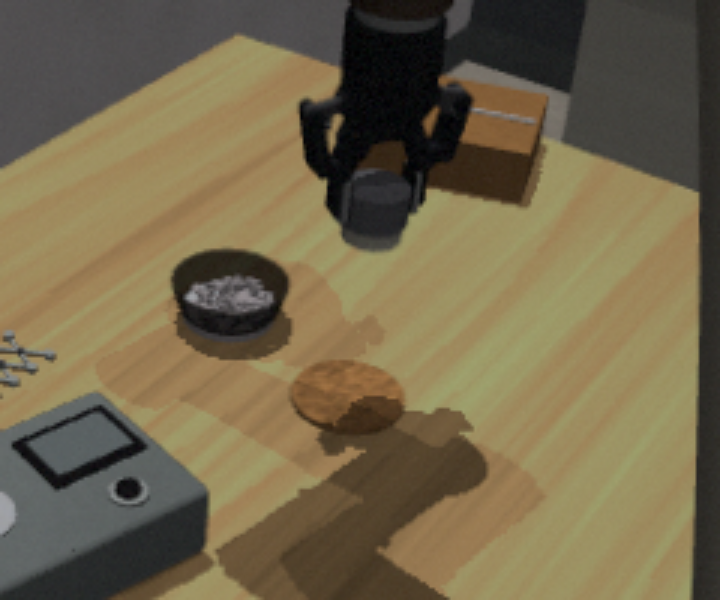

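Emit:
drive_tool:
  steps:
    - [0.0019, -0.0013, 0.01, 0, 0]
    - [0, 0, 0.02, 0, 0]
    - [0, 0, 0.02, 0, 0]
    - [0, 0, 0.02, 0, 0]
    - [0, 0, 0.02, 0, 0]
    - [0, 0, 0.02, 0, 0]
    - [0, 0, 0.02, 0, 0]
    - [0, 0, 0.012, 0, 0]
    - [0, 0, 0.008, 0, 0]
    - [0, 0, 0, 0, 0]
    - [0, 0, 0, 0, 0]

```text
clock: 15.6
position: [471.9, -232.1, 37.1]
ee_rot: [0.952, -0.305, 0.001, 0.0]
contact_force: [0.6, -0.5, -0.4]
gripper_width: 52.6
```

```bash
python3 st.py; python3 -c "
from h import *
grab('side','s6')
im=cv2.imread('pics/s6.png')[110:250,300:470];cv2.imwrite('pics/s6c.png',cv2.resize(im,None,fx=4,fy=4))"
```

```text
yaw y -125.5 pos [ 471.9 -232.1   37.1] F [ 0.6 -0.5 -0.4] T [-0.05  0.    0.01] j6 1.1 z axis [ 1.e-03 -4.e-04 -1.e+00]
```

View pics/s6c.png

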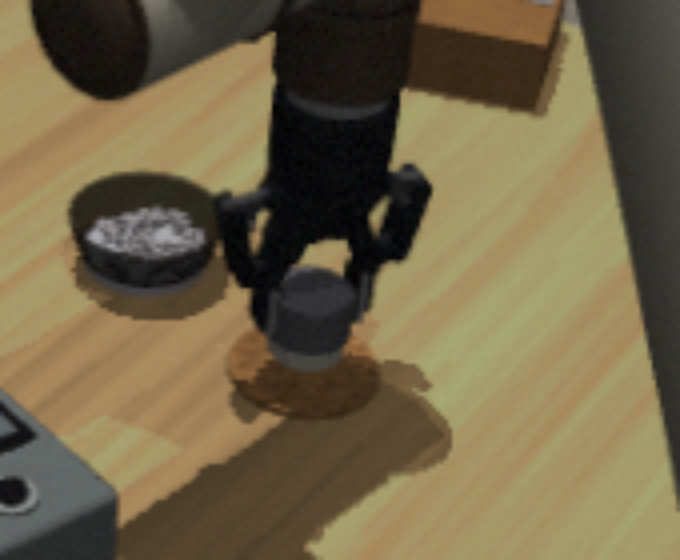

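Cap is about 14 mm above the pad and over its middle. Lowering gently.

Emit:
drive_tool:
  steps:
    - [0, 0, 0.003, 0, 0]
    - [0, 0, 0.003, 0, 0]
    - [0, 0, 0.002, 0, 0]
    - [0, 0, 0.002, 0, 0]
    - [0, 0, 0, 0, 0]

```text
clock: 16.15
position: [471.1, -232.1, 26.3]
ee_rot: [0.952, -0.305, -0.0, 0.0]
contact_force: [-0.7, 1.1, -0.9]
gripper_width: 53.1
```

Emit:
drive_tool:
  steps:
    - [0, 0, 0.001, 0, 0]
    - [0, 0, 0.001, 0, 0]
    - [0, 0, 0, 0, 0]

```text
clock: 16.45
position: [471.2, -232.1, 24.5]
ee_rot: [0.952, -0.305, -0.0, 0.0]
contact_force: [-0.5, -0.2, -1.5]
gripper_width: 53.0
```

Emit:
drive_tool:
  steps:
    - [0, 0, 0.001, 0, 0]
    - [0, 0, 0, 0, 0]

```text
clock: 16.65
position: [471.2, -232.1, 23.5]
ee_rot: [0.952, -0.305, -0.0, 0.0]
contact_force: [0.3, -0.0, -0.7]
gripper_width: 52.6
```

Emit:
drive_tool:
  steps:
    - [0, 0, 0.001, 0, 0]
    - [0, 0, 0, 0, 0]

```text
clock: 16.85
position: [471.5, -232.2, 23.0]
ee_rot: [0.952, -0.305, 0.0, 0.0]
contact_force: [-0.2, 0.9, 1.2]
gripper_width: 53.0
```

Emit:
drive_tool:
  steps:
    - [0, 0, 0.0007, 0, 0]
    - [0, 0, 0, 0, 0]

```text
clock: 17.05
position: [471.5, -232.2, 22.3]
ee_rot: [0.952, -0.305, 0.0, 0.0]
contact_force: [-0.8, 1.3, 3.3]
gripper_width: 52.7
```

Emit:
drive_tool:
  steps:
    - [0, 0, 0, 0, 0.06]
    - [0, 0, 0, 0, 0.0854]
    - [0, 0, 0, 0, 0.0854]
    - [0, 0, 0, 0, 0.0854]
    - [0, 0, 0, 0, 0.0854]
    - [0, 0, 0, 0, 0.0854]
    - [0, 0, 0, 0, 0.0854]
    - [0, 0, 0, 0, 0.0854]

```text
clock: 17.85
position: [471.3, -232.1, 21.9]
ee_rot: [0.952, -0.305, 0.0, -0.0]
contact_force: [0.5, 0.8, -1.1]
gripper_width: 85.4
```

Emit:
drive_tool:
  steps:
    - [0, 0, -0.005, 0, 0.0854]
    - [0, 0, -0.01, 0, 0.0854]
    - [0, 0, -0.02, 0, 0.0854]
    - [0, 0, -0.03, 0, 0.0854]
    - [0, 0, -0.03, 0, 0.0854]
    - [0, 0, -0.03, 0, 0.0854]
    - [0, 0, -0.03, 0, 0.0854]
    - [0, 0, -0.02, 0, 0.0854]
    - [0, 0, 0, 0, 0.0854]
    - [0, 0, 0, 0, 0.0854]

```text
clock: 18.85
position: [471.1, -231.9, 197.5]
ee_rot: [0.952, -0.305, 0.001, -0.0]
contact_force: [0.1, 0.2, -0.5]
gripper_width: 85.7
```

```bash
python3 st.py; python3 -c "
from h import *
grab('side','s7')
im,d,s=grab('wrist','w7')
v,u=np.mgrid[:420,:560]; uv=np.c_[u.ravel(),v.ravel()]
o,r=ray('wrist',uv,s['position'],s['ee_rot']); X=(o+r*d.ravel()[:,None]).reshape(420,560,3)
Z=X[...,2]
for lo,hi in [(46,62),(3.5,14)]:
    m=((Z>lo)&(Z<hi)&(d>0)&(np.hypot(X[...,0]-471,X[...,1]+232)<62)).astype(np.uint8)
    P=X[m>0]; print(lo,m.sum(),np.median(P,0),P[:,2].std(),cv2.minEnclosingCircle(P[:,:2].astype(np.float32)))
"
```

```text
yaw y -125.5 pos [ 471.1 -231.9  197.5] F [ 0.1  0.2 -0.5] T [ 0.01  0.02 -0.01] j6 1.1 z axis [ 1.3e-03  3.0e-04 -1.0e+00]
46 3015 [ 473.30081213 -233.34186316   53.05010388] 1.101903662725942 ((471.97320556640625, -232.2782745361328), 27.796974182128906)
3.5 4308 [ 486.29791104 -247.08654062    5.94086499] 0.7238870308866495 ((471.85638427734375, -233.23023986816406), 50.044883728027344)
```

View pics/s7.png

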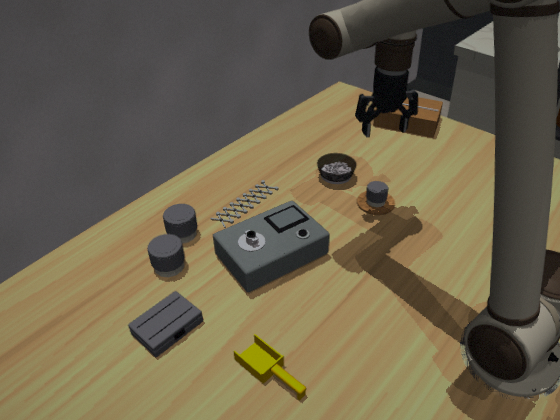

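View pics/w7.png

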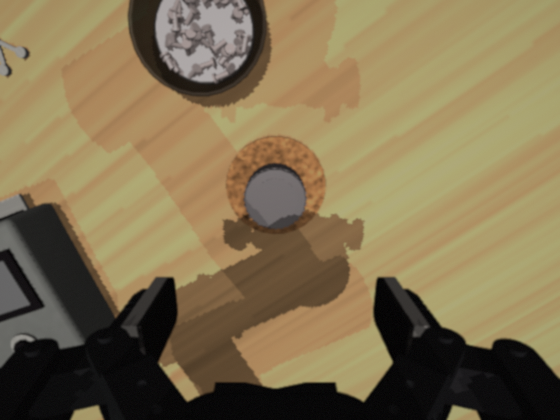

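The cap's top is at z = 53 mm (6 + 47), about 1 mm from the pad's centre at (275, 185) in the wrist picture. The neck is bare, and the other things are at the same side-view pixels as before.

```bash
python3 -c "
from bench import arm
print(arm.job_done())"
```

```text
the job is handed in; nothing more can be done
None
```

The safety cap is off the filling neck and stands upright, open side down, on the cork pad. I handed the job in at about 19 s of the 51 s allowed.

- **Opening:** I gripped the shell and pressed until it went hard. The dogs first sat on the teeth and dropped in after about 45° of turning. I then pressed again until hard and turned another 71° anticlockwise at 13–17 N. The highest press read at the end of any move call was 17 N.
- **Lifting:** I read the wrist force in small steps on the way up. It never pulled more than about 2 N at a reading, which is roughly the cap's weight.
- **Setting down:** The cap touched the pad with about 3 N before I let go.
- **Last checks:**
  - The cap's top is at z = 53 mm, as expected for a cap standing on the pad.
  - Its centre is about 1 mm from the pad's centre.
  - By eye, the other things look unmoved in the side view.
  - The gripper is open, clear above everything and touching nothing.
- **Off the plan:**
  - There were sideways forces of up to about 5 N and a 2 mm drift while turning. I corrected these a little as I went.
  - The turn torque read about zero throughout, so it gave no confirmation that the lugs were free. The low lifting force and the bare neck in the picture did.

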